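Hold the weighted viewer cover at its balance point

ROBOT

A 6-joint arm with a two-finger parallel gripper is mounted at the origin on the work surface. World frame = base frame: x ahead of the robot, y to its left, z up, the work surface at z = 0. Lengths are in mm, angles in rad, forces in N, time in s.
With the tool pointing down it reaches from about 275 to 750 mm from the base axis. Payload 10.2 kg.
Tool frame: the origin (TCP) lies midway between the tips of the shut fingers; the grasp point (between the pads) lies 19 mm behind it (ctrl.tcp_to_grasp is the z of the grasp point in the tool frame, in mm); z points along the fingers, y is the direction in which the jaws open and shut (so a half turn about z gives the same grasp; the last joint's range is limited). The gripper opens to 85 mm and grips with 20 to 120 N. Pads are 22 mm wide; open, the fingers measure 114 mm over their backs; the gripper's body (76 mm by 85 mm) begins 54 mm behind the grasp point. The pads swing forward as they close: fully open they stand 13 mm farther back than shut.
Start: joints at [-1.421, 0.313, 1.498, -0, 1.331, -0.223], TCP at [191.206, -488.949, 231.294] pointing down, gripper open.
Joint ranges: [-2.94, 2.94], [-0.97, 2.17], [0.19, 2.56], [-1.23, 4.37], [0.02, 3.11], [-2.88, 2.88]. Speed limits (rad/s): [2.39, 2.39, 3.01, 3.14, 3.14, 3.14].

INTERFACE

Orientations are given as a unit quaternion [w, x, y, z].
In Python, from rig import sensors, capture, order, ctrl gives the robot as it stands. The module is installed in compiled form; this text tells all that it offers.
- The arm moves only by the tool play_rows, never from a script. Its argument "deltas" is a list of rows, each a list of 7 numbers: the shift along the world's x, y, z in units of 40 mm (1.0 is 40 mm), then the turn, a rotation vector about the world's x, y, z in units of 6 degrees (1.0 is 6 degrees), then the opening, from -1 (shut) to 1 (fully open). A call has 1 to 8 rows; each row shifts and turns the commanded pose from where the row before left it; what a row does not reach is not made up. A row lasts 1/12 s, in which the tool goes at most 41.7 mm and 7.16 degrees, less where a joint would pass 70% of its speed; a pose out of reach is approached as far as the arm can. A call is refused whole if a number of a shift passes 1 or a number of a turn 1, either way. A call with a gripper value outside its range is refused whole. The fingers move at their own pace and stop on an object; "squeeze" is the grip in N (left out, the last holds). Time passes only in rows, so rows that do not move let the fingers close. It gives the time, the measured TCP pose, the force and the opening at its end, in the units of the state.
- sensors.sense(): the state, without advancing time (a new reading comes with each control period).
- capture(name): name is "scene" or "side" or "wrist"; returns a dict with "pixels" (384x512x3 uint8, red, green, blue), "z_map" (384x512 float32, mm along the optical axis (not along the pixel's ray), 0 where there is no reading), "fx", "fy", "cx", "cy" (pixels), "eye" and "rotation" of the camera in the world; the wrist camera has in their place "tool_from_camera" (4x4, takes a point from camera to tool coordinates, whose origin is the TCP and whose axes are the flange's). Camera axes: x right, y down, z forward; pixel columns grow to the right and rows downward; lengths in mm; the calibration is good to about 2 mm. A picture is of the moment at which its call begins: read the wrist's pose just before it.
- order.finish_job(): hands the job in, once; it reports no verdict.
The state is a dict: "time_s": time; "joints": joint angles; "dq": joint speeds; "tau": joint torques, N m; "eef_pos": TCP position; "ee_rot": TCP orientation; "force": force on the tool from outside, world axes, zero at the start; "wrist_torque": the same for the moment, N m; "grip_width": opening from 0.0 (shut) to 1.0 (fully open).
Only numpy, scipy, OpenCV 4.12 (cv2) and the standard library are available. Lean on these libraries where they do the work, as an engineer would, in place of code of your own. Each camera call takes 0.05 s, during which the arm holds its last target. There are 200 camera calls.

TASK

The hinged cover of the slide viewer carries a brass weight on a post, and the weight's setting is to be checked: grip the cover's bar handle, swing the cover up to its balance point, where it would fall neither shut nor open, and hold it there. Finish while still gripping the handle, with the cover motionless at the balance point; never let it drop right back to its open stop, and leave the bottle, calculator and slide box where they are.

Things in the scene. Friction and masses are not known exactly. Their poses are not given: they have to be found in the camera images.
- viewer: Slide viewer: white box 170 mm deep (x), 210 wide (y), 70 high, fixed to the bench. Origin at the centre of its underside on the bench; its x axis is level and points from the handle side to the hinge side, z up. The cover's hinge line runs along the viewer's y, 80 mm from the origin along +x and 78 mm above the bench.
- cover_angle (a joint): Angle of the cover, rad: 0 = shut, lying level on the box (its start); grows as the handle swings up and over towards the viewer's +x; 1.57 = plate upright; 1.9 = open stop. It turns almost freely. The balance angle depends on where the weight sits: from about 0.89 (weight at the end of the post) to 1.37 (close to the plate). Below it the cover falls shut, above it falls open.
- post_foot (a point): Foot of the steel post, 12 mm thick and 150 mm long, that stands at right angles on the cover's outer face (upright while the cover is shut), 87 mm from the hinge line, in the middle of the width.
- handle (a point): Middle of the cover's handle: round steel bar, 12 mm diameter, 116 mm long, parallel to the hinge line and 230 mm from it, in the plate's mid-plane (78 mm above the bench when shut). 8 mm side rods at 54 mm either side of its middle; 60 mm free between bar and plate. Being round it can turn between the fingers as the cover swings.
- weight (a joint): How far the weight stands out along the post, m, 0 to 0.095: its centre is 30 mm + this value from the plate's mid-plane. Clamped by strong friction: it stays where it is.
- weight_center (a point): Centre of the brass weight, a cylinder 46 mm in diameter and 36 mm high on the post, 500 g.
- balance_point (a point): Centre of gravity of cover, handle and weight together (an imaginary point, 96.5 mm from the hinge line measured along the plate, and 19 mm + 0.617 x weight from its mid-plane on the outer side). It swings with the cover; the cover balances when this point is straight above the hinge line.
- reagent: White plastic bottle, 64 mm in diameter, 130 mm high, loose; origin at the centre of its underside. To be left alone.
- calculator: Grey pocket calculator 140 x 82 x 15 mm, loose; origin at the centre of its underside. To be left alone.
- slidebox: Blue slide box with a yellow top, 170 x 100 x 39 mm, loose; origin at the centre of its underside. To be left alone.
- cover: The cover with all on it; origin at the middle of its hinge line; -x along the plate to the handle, z out of its outer face. A grey plate 6 mm thick, 200 mm wide, reaching 170 mm from the hinge line, which lies in the plate's mid-plane. Cover with post and handle, without the weight: 310 g, centre of gravity 112 mm from the hinge line and 2 mm outside the mid-plane.

How it is judged (in metres and radians):
On the way:
1. the cover is swung up with the fingers on its handle (value of joint cover_angle above 0.3 rad and contact force between the fingers and cover above 0.5 N), for 0.1 s.
At the end, for the whole second after the job is handed in: The centre of gravity of cover and weight is straight above the hinge line within 8 mm either way (about 4 degrees of swing), the cover stands still (under 0.05 rad/s), and the fingers still grip the handle (contact over 1 N) (x of balance_point in the frame of viewer between 0.072 and 0.088 m and value of joint cover_angle between 0.7 and 1.55 rad and velocity of joint cover_angle between -0.05 and 0.05 rad/s and contact force between the fingers and cover above 1 N and distance between the grasp point and handle below 0.07 m); the arm keeps its last pose, push and grip.
It fails at once if the cover goes over to its open stop (value of joint cover_angle above 1.8 rad).
It fails at once if the bottle is disturbed (distance of reagent from where it was at the start of the episode above 0.03 m).
It fails at once if the calculator is disturbed (distance of calculator from where it was at the start of the episode above 0.03 m).
It fails at once if the slide box is disturbed (distance of slidebox from where it was at the start of the episode above 0.03 m).
It also fails if it takes over 48 s, if anything falls off the work surface, if the arm or the gripper's body presses on something with over 40 N, if the wrist force passes 120 N, or if a joint passes its speed limit or range.

## Working session

There is one attempt and no reset: what is moved stays moved. The work goes in short steps, Python scripts to look and compute and a tool call to move; the robot and the scene stay as the last step left them, time stands still between calls to the robot, and variables do not carry over. Pictures are saved under pics/ and viewed, about 8 in all and at most 12, crops included, and the job is handed in when it is done.

Besides the shell and the picture viewer there is one more tool, called after "Call:" by a JSON object that holds its "method" and its "body". play_rows: Moves the arm, as the interface text tells. Its arguments: {"type":"object","properties":{"deltas":{"type":"array","items":{"type":"array","items":{"type":"number"}}},"squeeze":{"type":"number"}},"required":["deltas"]}

```bash
mkdir -p pics
python3 - <<'E'
from rig import sensors,capture,ctrl
import cv2,pickle
print(sensors.sense())
print(ctrl.tcp_to_grasp)
for n in("scene","side"):
    c=capture(n); pickle.dump(c,open(n+'.pkl','wb'))
    cv2.imwrite(f'pics/{n}0.png',cv2.resize(c['pixels'][:,:,::-1],(800,600)))
    print(n,c['fx'],c['cx'],c['cy'],c['eye'],c['rotation'])
E
```

```text
{'time_s': 0.0, 'joints': array([-1.42139569e+00,  3.13449728e-01,  1.49846637e+00,  2.54194411e-05,
        1.33097133e+00, -2.23378713e-01]), 'dq': array([-0.00110917,  0.0011157 , -0.00089138,  0.00104493,  0.00057852,
       -0.00056095]), 'tau': array([-2.03444042e-04, -4.12273049e+01, -2.59740865e+01, -1.61099742e-04,
        4.21444580e-03,  5.35317881e-06]), 'eef_pos': array([ 191.17326216, -488.67714072,  230.72418571]), 'ee_rot': array([-6.46484627e-04,  9.82680031e-01,  1.85309302e-01,  3.62762129e-05]), 'force': array([ 0.20700056,  0.50678462, -0.21060155]), 'wrist_torque': array([-0.0512472 ,  0.01625873,  0.00113304]), 'grip_width': 0.9981595721555888}
-18.700000000000003
scene 452.2915099561272 261.1599645215924 190.9167632531475 [1322.61419193 -780.76107443  917.30905741] [-0.41184883  0.8261912   0.34679582 -0.16589546]
side 359.418405513957 253.690916213194 188.47439778951906 [ 498.3411419   753.20493846 1042.35854909] [ 0.01529364 -0.02262993  0.94395112 -0.3289533 ]
```

View pics/scene0.png

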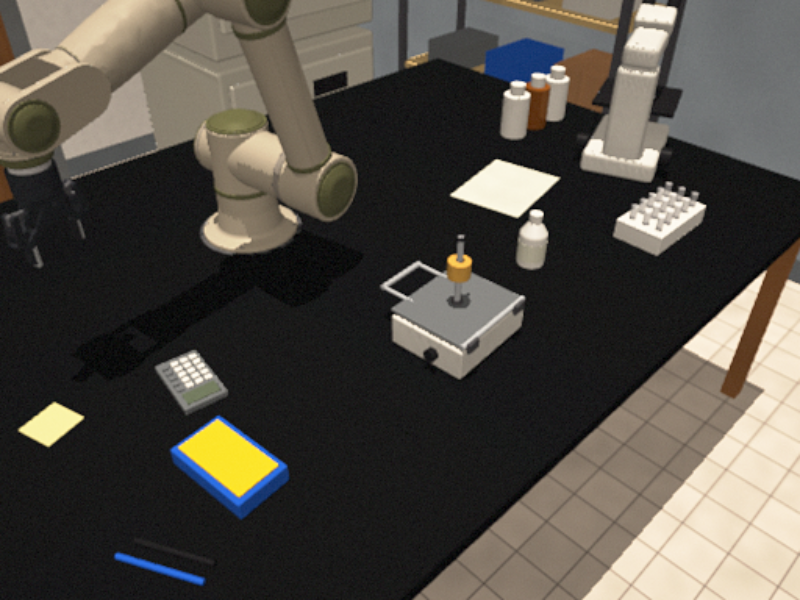

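View pics/side0.png

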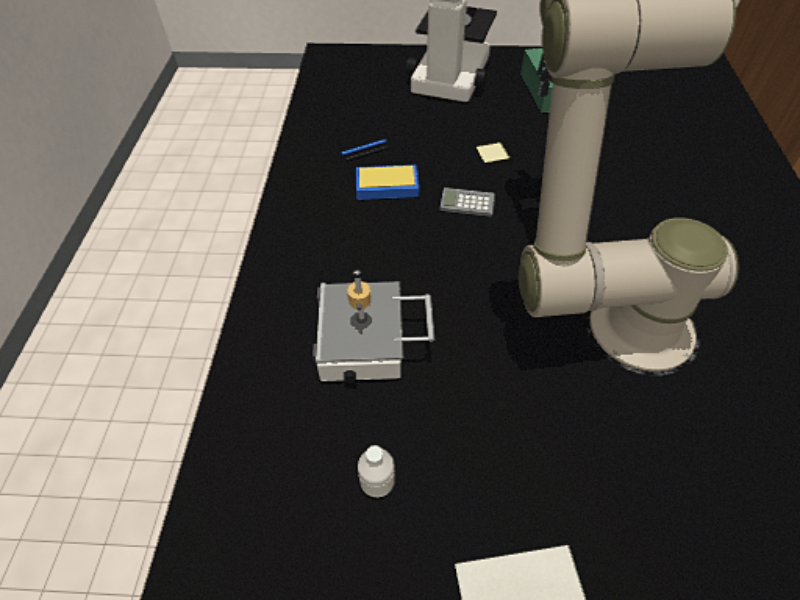

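The viewer stands ahead of the robot with the handle towards it. In the side view the bar runs from (430,296) to (433,340), the weight is at (359,295) and the post foot at (361,321). I'll measure these from depth.

```bash
cat > h.py <<'E'
import numpy as np,cv2
from scipy.spatial.transform import Rotation as R
def Q(q): return R.from_quat(np.asarray(q)[[1,2,3,0]])
def cloud(c):
    v,u=np.mgrid[:384,:512]; z=c['z_map']
    P=np.stack([(u-c['cx'])/c['fx']*z,(v-c['cy'])/c['fy']*z,z],-1)
    if 'eye' in c: P=Q(c['rotation']).apply(P.reshape(-1,3)).reshape(P.shape)+c['eye']
    return P
def proj(c,X):
    p=Q(c['rotation']).inv().apply(np.atleast_2d(X)-c['eye'])
    return p[:,:2]/p[:,2:]*[c['fx'],c['fy']]+[c['cx'],c['cy']]
E
python3 - <<'E'
from h import *
import pickle
for n in("scene","side"):
    c=pickle.load(open(n+'.pkl','rb')); P=cloud(c); I=c['pixels'].astype(int)
    reg=(c['z_map']>0)&(P[...,0]>280)&(P[...,0]<800)&(P[...,1]>-120)&(P[...,1]<300)
    print(n)
    S=reg&(P[...,2]>76)&(P[...,2]<88)
    k,l,st,ce=cv2.connectedComponentsWithStats(S.astype(np.uint8))
    i=1+np.argmax(st[1:,4]); p=P[l==i]; print(len(p),np.median(p[:,2]),cv2.minAreaRect(p[:,:2].astype(np.float32)), p[:,:2].min(0),p[:,:2].max(0))
    o=reg&(I[...,0]>150)&(I[...,2]<100)&(I[...,0]-I[...,2]>80)&(P[...,2]>80)
    p=P[o]; print('weight',len(p),p.min(0),p.max(0),p.mean(0))
    up=reg&(P[...,2]>100); 
    for z in range(90,250,12):
        q=P[reg&(P[...,2]>z)&(P[...,2]<=z+12)&(P[...,1]<190)]; 
        if len(q): print(z,len(q),np.median(q,0).round(),np.ptp(q,0).round())
    f=4
    m=np.argwhere(S); a=m.min(0)-[60,30]; b=m.max(0)+[10,30]
    a=np.maximum(a,0)
    cr=I[a[0]:b[0],a[1]:b[1],::-1].astype(np.uint8); print('crop',a,cr.shape)
    cv2.imwrite(f'pics/{n}c.png',cv2.resize(cr,None,fx=f,fy=f,interpolation=2)[:600,:800])
E
```

```text
scene
2444 82.395191618063 ((597.6050415039062, 59.59074401855469), (249.5050811767578, 206.87771606445312), 4.43341064453125) [471.45548117 -46.16726334] [727.89625785 170.45313095]
weight 157 [602.15581078  37.11304218 146.69386505] [645.95855163  82.58456814 184.1972948 ] [629.88840791  51.09306003 172.35990536]
90 16 [626.  54.  95.] [147.  62.  11.]
102 12 [624.  59. 108.] [11.  8.  9.]
114 13 [625.  57. 120.] [12.  9. 10.]
126 10 [456.  57. 132.] [344.  30.  12.]
138 55 [292.  43. 146.] [365.  83.  11.]
150 107 [613.  42. 156.] [366. 105.  12.]
162 112 [303.  41. 168.] [366. 122.  12.]
174 199 [612.  49. 180.] [366. 128.  12.]
186 109 [301.  29. 193.] [350. 137.  12.]
198 116 [301.  23. 204.] [350. 135.  12.]
210 125 [301.  24. 215.] [349. 132.  12.]
222 149 [302.  36. 229.] [352. 130.  12.]
234 120 [297.  23. 240.] [352. 120.  12.]
246 108 [293.  31. 251.] [ 22. 106.  12.]
crop [107 214] (126, 151, 3)
side
2575 81.4586692832055 ((598.5230712890625, 56.09626770019531), (246.9561767578125, 205.044677734375), 5.124007225036621) [471.08221487 -48.00932953] [727.65749812 168.54169112]
weight 12 [601.54740563  49.37083189 175.50150254] [634.59448064  82.28912342 182.47326187] [619.20913212  67.67599498 178.85191435]
90 13 [623.  63.  93.] [16. 11. 12.]
102 7 [621.  64. 108.] [10.  5.  7.]
114 4 [622.  65. 115.] [9. 4. 7.]
126 1 [290.  42. 136.] [0. 0. 0.]
138 17 [608.  75. 146.] [359.  24.  11.]
150 38 [612.  79. 156.] [362.  29.  12.]
162 57 [618.  80. 168.] [365.  65.  12.]
174 157 [616.  65. 179.] [364.  76.  12.]
186 53 [301.  64. 192.] [349. 131.  12.]
198 60 [300.  69. 204.] [348. 100.  12.]
210 71 [300.  65. 217.] [347. 134.  12.]
222 106 [301.  64. 229.] [351. 124.  12.]
234 84 [297.  61. 240.] [336. 114.  12.]
246 82 [293.  47. 251.] [ 19. 104.  12.]
crop [120 170] (121, 137, 3)
```

Call:
{"method": "play_rows", "body": {"deltas": [[0.45, 0.84, 0, 0, 0, 0.77, -0.2], [0.45, 0.84, 0, 0, 0, 0.77, -0.2], [0.45, 0.84, 0, 0, 0, 0.77, -0.2], [0.45, 0.84, 0, 0, 0, 0.77, -0.2], [0.45, 0.84, 0, 0, 0, 0.77, -0.2], [0.45, 0.84, 0, 0, 0, 0.77, -0.2], [0.45, 0.84, 0, 0, 0, 0.77, -0.2], [0.45, 0.84, 0, 0, 0, 0.77, -0.2]], "squeeze": 30}}

```text
time_s: 0.77
eef_pos: [335.5, -218.3, 231.2]
ee_rot: [-0.0, 0.872, 0.489, -0.0]
force: [1.7, -0.7, 0.5]
grip_width: 0.394
```

Call:
{"method": "play_rows", "body": {"deltas": [[0.45, 0.84, 0, 0, 0, 0.77, -0.2], [0.45, 0.84, 0, 0, 0, 0.77, -0.2], [0.45, 0.84, 0, 0, 0, 0.77, -0.2], [0.45, 0.84, 0, 0, 0, 0.77, -0.2], [0.45, 0.84, 0, 0, 0, 0.77, -0.2], [0.45, 0.84, 0, 0, 0, 0.77, -0.2], [0.45, 0.84, 0, 0, 0, 0.77, -0.2], [0, 0, 0, 0, 0, 0, -0.2]]}}

```text
time_s: 1.43
eef_pos: [462.6, 19.8, 230.9]
ee_rot: [-0.0, 0.7, 0.715, 0.001]
force: [0.6, -0.9, -0.3]
grip_width: 0.399
```

Run:
```python
from h import *
from rig import sensors,capture
s=sensors.sense(); c=capture('wrist')
T=np.array(c['tool_from_camera']); P=cloud(c)
W=Q(s['ee_rot']).apply(P.reshape(-1,3)@T[:3,:3].T+T[:3,3]).reshape(P.shape)+s['eef_pos']
I=c['pixels']
S=(c['z_map']>0)&(W[...,2]>70)&(W[...,2]<92)
# bar: handle points
p=W[S]; print(len(p),p.min(0),p.max(0))
h=p[p[:,0]<p[:,0].min()+8]
b=p[(p[:,0]<490)&(abs(p[:,1]-50)<42)]
if len(b)>10:
    (vx,vy,x0,y0)=cv2.fitLine(b[:,:2].astype(np.float32),cv2.DIST_HUBER,0,.01,.01).ravel()
    print('bar',len(b),np.median(b,0),np.ptp(b,0),'dir',vx,vy,np.degrees(np.arctan2(-vx,vy)))
pl=p[p[:,0]<500]; print('y range near bar',pl[:,1].min(),pl[:,1].max())
cv2.imwrite('pics/w1.png',I[:,:,::-1])
print(s['eef_pos'])
```

```text
36912 [469.84206739 -45.90890945  70.02050512] [709.91654163 164.22796976  91.96753807]
bar 1265 [479.34936623  52.74328434  81.88413356] [18.07828583 83.69998047  9.25036237] dir 0.08538608 -0.99634796 -175.10176
y range near bar -9.425345465574178 107.60391371139077
[462.55865757  19.83335293 230.93073231]
```

View pics/w1.png

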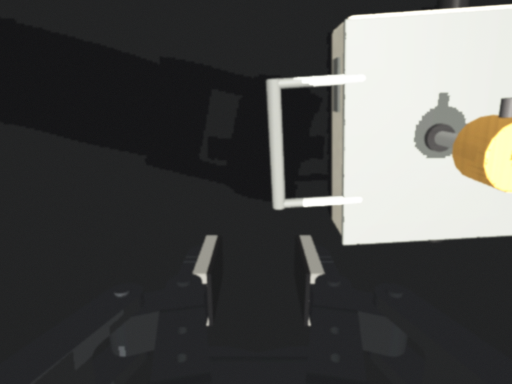

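View pics/scenec.png

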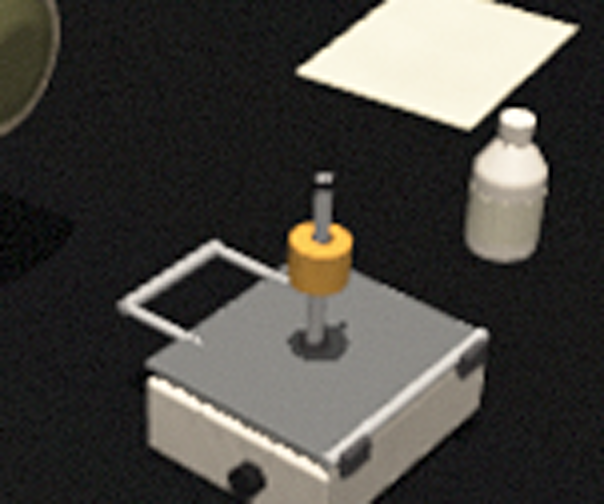

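The wrist view shows the bar from (272,82) to (278,205) px, yaw about 4.9°, with its middle near (480, 49). I'll align and go down over it.

Call:
{"method": "play_rows", "body": {"deltas": [[0.22, 0.37, 0, 0, 0, 0.31, -0.2], [0.22, 0.36, 0, 0, 0, 0.31, -0.2], [0, 0, 0, 0, 0, 0, -0.2], [0, 0, -0.8, 0, 0, 0, -0.2], [0, 0, -0.8, 0, 0, 0, -0.2], [0, 0, 0, 0, 0, 0, -0.2]]}}

```text
time_s: 1.98
eef_pos: [475.7, 43.5, 162.5]
ee_rot: [-0.004, 0.68, 0.733, -0.003]
force: [-0.2, -0.7, -0.8]
grip_width: 0.396
```

Run:
```python
from h import *
from rig import sensors,capture
s=sensors.sense(); c=capture('wrist')
T=np.array(c['tool_from_camera']); P=cloud(c)
W=Q(s['ee_rot']).apply(P.reshape(-1,3)@T[:3,:3].T+T[:3,3]).reshape(P.shape)+s['eef_pos']
p=W[(c['z_map']>0)&(W[...,2]>70)&(W[...,2]<92)]
b=p[(p[:,0]<492)&(abs(p[:,1]-50)<42)]
print('bar',len(b),np.median(b,0),np.percentile(b,[2,98],0)[:,0],s['eef_pos'],s['ee_rot'],s['force'],s['grip_width'])
r=p[(p[:,0]>500)&(p[:,0]<600)]; print('plate z',np.median(r[:,2]) if len(r) else None)
I=c['pixels'].astype(int); o=(I[...,0]-I[...,2]>60)&(c['z_map']>0)
q=W[o]; print(len(q),q.min(0) if len(q) else'',q.max(0) if len(q) else '')
import pickle
for n in('scene','side'):
    c=pickle.load(open(n+'.pkl','rb')); X=cloud(c); I=c['pixels'].astype(int)
    h=(c['z_map']>0)&(np.hypot(X[...,0]-623.5,X[...,1]-61)<21)&(X[...,2]>130)&(X[...,2]<215)
    z=X[h][:,2]; print(n,np.histogram(z,np.arange(140,216,4)))
    pl=(abs(X[...,0]-590)<50)&(abs(X[...,1]-20)<40); print(np.median(X[pl][:,2]))
cv2.imwrite('pics/x.png',I.astype(np.uint8))
```

```text
bar 1885 [479.36453456  53.03684987  81.9167339 ] [471.92727099 487.0395342 ] [475.69647308  43.54717728 162.52957811] [-0.00395513  0.68034629  0.73287454 -0.00286122] [-0.17033473 -0.67842234 -0.79813521] 0.39576525147309627
plate z 80.0997657539082
875 [597.89773304  13.7560662   79.79751809] [660.96549609  73.84553004 157.9449807 ]
scene (array([ 1,  4,  4,  6,  1,  8, 11,  2,  6, 35, 45,  3,  5,  4,  5,  2,  6,
        7]), array([140, 144, 148, 152, 156, 160, 164, 168, 172, 176, 180, 184, 188,
       192, 196, 200, 204, 208, 212]))
83.48980865960209
side (array([ 1,  3,  2,  3,  5,  3,  4,  4, 11, 61, 29,  4,  4,  4,  1,  3,  5,
        2]), array([140, 144, 148, 152, 156, 160, 164, 168, 172, 176, 180, 184, 188,
       192, 196, 200, 204, 208, 212]))
81.67272130113531
```

Call:
{"method": "play_rows", "body": {"deltas": [[0.1, 0.14, -0.5, 0, 0, 0.1, -0.2], [0, 0, -0.7, 0, 0, 0, -0.2], [0, 0, -0.7, 0, 0, 0, -0.2], [0, 0, -0.7, 0, 0, 0, -0.2], [0, 0, 0, 0, 0, 0, -0.2], [0, 0, 0, 0, 0, 0, -0.2]]}}

```text
time_s: 2.53
eef_pos: [483.3, 49.2, 64.6]
ee_rot: [0.0, 0.676, 0.737, 0.0]
force: [0.2, -0.4, 0.4]
grip_width: 0.397
```

Call:
{"method": "play_rows", "body": {"deltas": [[-0.08, 0, -0.15, 0, 0, 0, -0.2], [0, 0, 0, 0, 0, 0, -0.2], [0, 0, 0, 0, 0, 0, -1], [0, 0, 0, 0, 0, 0, -1], [0, 0, 0, 0, 0, 0, -1], [0, 0, 0, 0, 0, 0, -1], [0, 0, 0, 0, 0, 0, -1], [0, 0, 0, 0, 0, 0, -1]]}}

```text
time_s: 3.2
eef_pos: [477.9, 49.6, 58.3]
ee_rot: [-0.001, 0.675, 0.737, -0.002]
force: [-13.5, -3.7, 14.2]
grip_width: 0.128
```

Call:
{"method": "play_rows", "body": {"deltas": [[0.023, 0.002, 0.517, 0, 0, 0, -1], [0.069, 0.006, 0.512, 0, 0, 0, -1], [0.115, 0.01, 0.504, 0, 0, 0, -1], [0.16, 0.014, 0.492, 0, 0, 0, -1], [0.203, 0.017, 0.476, 0, 0, 0, -1], [0.245, 0.021, 0.455, 0, 0, 0, -1], [0, 0, 0, 0, 0, 0, -1], [0, 0, 0, 0, 0, 0, -1]]}}

```text
time_s: 3.87
eef_pos: [508.9, 52.2, 176.8]
ee_rot: [-0.003, 0.675, 0.737, -0.004]
force: [-24.3, -6.3, 10.7]
grip_width: 0.127
```

Call:
{"method": "play_rows", "body": {"deltas": [[-0.1, 0, 0, 0, 0, 0, -1], [0.284, 0.024, 0.431, 0, 0, 0, -1], [0.322, 0.028, 0.403, 0, 0, 0, -1], [0.356, 0.03, 0.373, 0, 0, 0, -1], [0.389, 0.033, 0.339, 0, 0, 0, -1], [0, 0, 0, 0, 0, 0, -1], [0, 0, 0, 0, 0, 0, -1]]}}

```text
time_s: 4.45
eef_pos: [562.1, 56.7, 240.2]
ee_rot: [0.001, 0.676, 0.737, -0.0]
force: [-11.7, -4.6, 12.8]
grip_width: 0.127
```

```bash
cat > m.py <<'E'
from h import *
from rig import sensors,capture
import pickle,sys
s=sensors.sense(); g=s['eef_pos']-18.7*Q(s['ee_rot']).apply([0,0,1])
u=np.array([.9964,.0854,0]); H=np.array([480,49.3,78])+230*u
d=g-H; print('t',s['time_s'],'grasp',g.round(1),'r',np.hypot(d@u,d[2]),'theta',np.arctan2(d[2],-(d@u)),'F',s['force'],'dq',abs(s['dq']).max(),s['grip_width'])
for n in('scene','side'):
    c=capture(n); X=cloud(c); I=c['pixels'].astype(int); ok=(c['z_map']>0)
    D=X-H; a=D@u; b=D@np.array([-u[1],u[0],0])
    pl=ok&(abs(b)<95)&(abs(b)>30)&(a<-2)&(a>-150)&(D[...,2]>25)&(np.hypot(a,D[...,2])<160)&(np.hypot(a,D[...,2])>40)&(I.max(-1)-I.min(-1)<25)
    p=np.stack([a[pl],D[...,2][pl]],1)
    if len(p)>50:
        vx,vy,x0,y0=cv2.fitLine(p.astype(np.float32),cv2.DIST_WELSCH,0,.01,.01).ravel()
        print(n,len(p),'plate angle',np.arctan2(abs(vy),abs(vx)),'offset of hinge from line',(x0*vy-y0*vx))
    o=ok&(I[...,0]-I[...,2]>80)&(np.hypot(a,b)<160)&(X[...,2]>120); 
    if o.any(): q=np.stack([a[o],b[o],D[...,2][o]],1); print('  orange',o.sum(),q.min(0).round(),q.max(0).round())
    cr=cv2.resize(I[60:280,150:400,::-1].astype(np.uint8),None,fx=2.4,fy=2.4)
    cv2.imwrite(f'pics/{n}_{sys.argv[1]}.png',cr)
    pickle.dump(c,open(f'{n}_{sys.argv[1]}.pkl','wb'))
E
python3 m.py a
```

```text
t 4.45 grasp [562.1  56.7 258.9] r 233.47193959182164 theta 0.8862495668678774 F [-11.66239309  -4.5917401   12.78682942] dq 0.03284346453831906 0.12704867056437028
scene 1101 plate angle 0.8863625 offset of hinge from line -3.2002792
  orange 256 [-53. -27.  76.] [ 36.  45. 151.]
side 681 plate angle 0.8847734 offset of hinge from line -3.9111214
  orange 172 [-18. -23. 109.] [ 34.  21. 150.]
```

Call:
{"method": "play_rows", "body": {"deltas": [[0.27, 0.026, 0.26, 0, 0, 0, -1], [0.29, 0.026, 0.23, 0, 0, 0, -1], [0.31, 0.026, 0.175, 0, 0, 0, -1], [0, 0, 0, 0, 0, 0, -1], [0, 0, 0, 0, 0, 0, -1], [0, 0, 0, 0, 0, 0, -1]]}}

```text
time_s: 5.05
eef_pos: [596.8, 59.7, 264.9]
ee_rot: [0.001, 0.676, 0.737, -0.0]
force: [-2.6, -4.6, 3.0]
grip_width: 0.124
```

```bash
python3 m.py b
python3 - <<'E'
from h import *
import pickle
u=np.array([.9964,.0854,0]); v=np.array([-u[1],u[0],0]); H=np.array([480,49.3,78])+230*u
for t,th in(('a',.886),('b',1.08)):
  n3=np.sin(th)*u+np.array([0,0,np.cos(th)]); l=np.cos(th)*u-np.array([0,0,np.sin(th)])
  for n in('scene','side'):
    c=pickle.load(open(f'{n}_{t}.pkl','rb')); D=cloud(c)-H; I=c['pixels'].astype(int)
    N=D@n3;L=D@l;B=D@v
    m=(c['z_map']>0)&(np.hypot(L+87,B)<26)&(N>40)&(N<150); print(t,n,np.histogram(N[m],np.arange(60,136,4))[0], 'r<12..21 top', end=' ')
    m=(c['z_map']>0)&(np.hypot(L+87,B)<20)&(np.hypot(L+87,B)>9)&(N>40)&(N<150); print(np.percentile(N[m],[25,50,75,90]).round(1))
    m=(c['z_map']>0)&(abs(B)>30)&(abs(B)<90)&(L<-40)&(L>-150)&(abs(N)<15); print('   plate N',np.median(N[m]))
E
```

```text
t 5.05 grasp [596.7  59.7 283.6] r 234.51748376328953 theta 1.0689059109524526 F [-2.55101431 -4.64873919  2.97406049] dq 0.009512284148770972 0.12390500451469078
scene 1096 plate angle 1.0751578 offset of hinge from line -2.3239555
  orange 258 [  6. -26.  97.] [ 56.  18. 145.]
side 462 plate angle 1.0684891 offset of hinge from line -4.089901
  orange 165 [  6. -19. 103.] [ 53.  21. 145.]
a scene [ 1 10 15 15 13 18 16 17 18 44 90 11  3  7  5  4  4  6] r<12..21 top [ 99.9 101.2 102.2 103.9]
   plate N 3.271119339572433
a side [ 0  6 19 16 17 16 21 18 18 20 57  6  5  5  6  5  3  8] r<12..21 top [ 82.1  98.9 101.6 102.3]
   plate N 3.789635449962354
b scene [ 0 12 17 18 15 13 20 19 20 69 58  5  4  6  4  2  8  5] r<12..21 top [ 98.9 100.3 101.4 130.3]
   plate N 1.8289771090517988
b side [ 0 15 19 17 16 16 18 21 18 23 30  6  5  5  5  5  6  5] r<12..21 top [ 87.5  99.8 101.1 110.9]
   plate N 2.8876279591325513
```

View pics/scene_b.png

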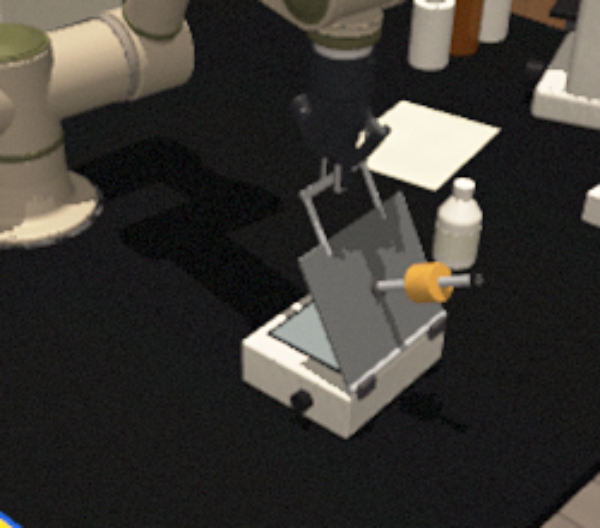

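Call:
{"method": "play_rows", "body": {"deltas": [[0.04, 0, 0.02, 0, 0, 0, -1], [0, 0, 0, 0, 0, 0, -1], [0, 0, 0, 0, 0, 0, -1], [0, 0, 0, 0, 0, 0, -1], [0, 0, 0, 0, 0, 0, -1], [0, 0, 0, 0, 0, 0, -1]]}}

```text
time_s: 5.65
eef_pos: [598.3, 59.8, 265.7]
ee_rot: [0.001, 0.676, 0.737, -0.0]
force: [-2.5, -4.5, 6.2]
grip_width: 0.126
```

```bash
python3 m.py c
```

```text
t 5.65 grasp [598.2  59.8 284.4] r 234.50113942096633 theta 1.0762145245643704 F [-2.48177295 -4.50489298  6.22323691] dq 0.0011975978725227061 0.12571277517072366
scene 1104 plate angle 1.0726225 offset of hinge from line -3.4492264
  orange 258 [-34. -26.  68.] [ 57.  55. 145.]
side 456 plate angle 1.0742112 offset of hinge from line -4.2340393
  orange 166 [  9. -20. 113.] [ 53.  22. 146.]
```

The picture shows the cover tilted up, with the fingers on the bar at about (330,180) px, the weight at (428,283) and the bottle untouched. The angle is 1.075 against a target of 1.08, and nothing is moving, so I'm handing in.

```bash
python3 -c "
from rig import order
print(order.finish_job())"
```

```text
the job is handed in; nothing more can be done
None
```

I gripped the handle bar with 30 N, swung the cover up along its arc with the tool kept vertical, and handed the job in while holding it still at about 1.075 rad. No verdict was reported.

- **Balance angle:** The weight sits about 53 mm out along the post, which puts the balance point at 1.08 rad. That leaves the centre of gravity roughly 0.5 mm off the hinge line by my estimate, where 8 mm is allowed.
- **Cover angle at the end:** The arm pose gave 1.076 rad, and the plate fits gave 1.073 (scene camera) and 1.074 (side camera). The arm was at rest, with joint speeds of about 0.001 rad/s, and the fingers had stopped on the bar.
- **One disagreement:** The measured handle radius came out at 234.5 mm against the nominal 230 mm. This is probably a few millimetres of error in my hinge position; the camera angles do agree with the arm pose.
- **Loose objects:** The bottle looked undisturbed in the last picture. I did not measure the calculator or slide box again, but the gripper only passed high over that area.

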